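# Index the specimen turntable to the next notch

### The job

Bring the next specimen under the microscope: pull the spring ring on the turntable up out of its notch, turn the table counter-clockwise (seen from above) to the very next notch, and let the ring spring down so that its pin is fully home there. The pin must click into the notch without being forced or rammed against its sides, so feel for it gently; leave the loose mounts and the slide box alone.

Things in the scene. Friction and masses are not known exactly. Their poses are not given: they have to be found in the camera images.
- stand: White microscope stand fixed to the bench: round foot 210 mm across, 20 mm high. Origin on the turntable's vertical axis at bench level, z up; +x points to the column (28 mm post, 150 mm from the axis, 235 mm high). It points roughly to +y of the world.
- objective (a point): Lowest point of the microscope's objective (20 mm across), 90 mm above the bench and 56 mm from the turntable axis on the column's side. Above it a 36 mm tube from 160 to 235 mm height. Fixed; keep the gripper clear of it.
- start_notch (a point): Start notch, at rim top. Steel index rim: arc 76 to 94 mm from the turntable axis, top 30 mm above the bench, notches 11 mm wide, 10 mm deep. The next notch is in a stop sector clamped where the last user liked: 37 to 53 degrees (0.65 to 0.93 rad) counter-clockwise from this one, exact place not measured: the pin rides on the flat rim and drops in there. Another follows 45 degrees on.
- turntable (a joint): Angle of the aluminium turntable about its vertical axis, rad; 0 in the start notch, grows counter-clockwise seen from above. Disc 136 mm across, top at 44 mm; specimens on it reach 58 mm height and 57 mm radius. Friction about 0.06 N m once the pin is out; in a notch the pin has 1.5 mm (0.02 rad) of play each way.
- pull_ring (a joint): Lift of the knurled pull ring, m: 0 = pin fully home in a notch, 0.008 = pin foot level with the rim's top (riding on it), 0.013 = end of travel. A spring pushes it down with 6 N at 0, 8 N at 0.008, 9 N at 0.013. It moves straight up and turns with the table.
- ring_mid (a point): Middle of the pull ring: steel cylinder 30 mm across, 20 mm high, on the table's lug 85 mm from the turntable axis. Pin home: 66 mm above the bench (ring 56 to 76 mm). x points radially outward, z up. A 12 mm guide post rises through it to 89 mm; below are a 22 mm sleeve and the lug (28 mm wide, top at 44 mm). Grasp from above, fingers along the tangent.
- index_pin: Steel index pin under the ring, fixed to it, 8 mm wide along the tangent, 10 mm radially. Origin in the centre of its foot: 44 mm below ring_mid, 22 mm above the bench when home. Loads over 25 N against the rim or the notch sides damage it.
- mount_a: Loose cylindrical specimen mount, 30 mm across, 18 mm high; origin under its centre. Bystander.
- mount_b: Loose cylindrical specimen mount, 30 mm across, 18 mm high; origin under its centre. Bystander.
- slide_box: Loose grey slide box, 85 x 55 x 34 mm; origin under its centre. Bystander.

How it is judged:
By the outcome, as a careful person would: the job done as asked, in the order asked, and still so for the second after the job is handed in, with the robot touching nothing.
It also fails if it takes over 45 s, if anything falls off the work surface, if the arm or the gripper's body presses on something with over 40 N, if the wrist force passes 120 N, or if a joint passes its speed limit or range.

### The arm

A 6-joint arm with a two-finger parallel gripper is mounted at the origin on the work surface. World frame = base frame: x ahead of the robot, y to its left, z up, the work surface at z = 0. Lengths are in m, angles in rad, forces in N, time in s.
With the tool pointing down it reaches from about 0.25 to 0.725 m from the base axis. Payload 4 kg.
Tool frame: the origin (TCP) lies at the very end of the fingers, on their centre line; the grasp point (between the pads) lies 19 mm behind it; z points along the fingers, y is the line along which they close (so a half turn about z gives the same grasp; the last joint's range is limited). The gripper opens to 85 mm and grips with 20 to 120 N. Pads are 22 mm wide; open, the fingers measure 114 mm over their backs; the gripper's body (76 mm by 85 mm) begins 54 mm behind the grasp point. The pads swing forward as they close: fully open they stand 13 mm farther back than shut.
Start: joints at [1.24, 0.241, 0.005, 1.335, 0, 1.571], TCP at [0.162, 0.473, 0.198] pointing down, gripper open.
Joint ranges: [-2.72, 2.72], [-1.05, 1.87], [-1.09, 1.28], [-1.99, 2.15], [-1.42, 1.44], [-3.14, 3.14]. Speed limits (rad/s): [2.79, 2.79, 3.14, 3.14, 3.14, 3.14].

### API

Orientations are given as a unit quaternion [x, y, z, w].
In Python, from cell import manip, capture, camera_params, workorder gives the robot as it stands.
- The arm moves only by the tool arm_command, never from a script. Its argument "increments" is a list of rows, each a list of 2 entries, a list of its own where there are three numbers: the shift along the tool's x, y, z in mm, then the turn, a rotation vector about the tool's x, y, z in rad. A call has 1 to 10 rows; each row shifts and turns the commanded pose from where the row before left it, along the tool's axes as they then stand; what a row does not reach is not made up. A row lasts 1/8 s, in which the tool goes at most 62.5 mm and 10.7 degrees, less where a joint would pass 70% of its speed; a pose out of reach is approached as far as the arm can. A call is refused whole if a number of a shift passes 62.5 or a number of a turn 0.188, either way. A call with a gripper value outside its range is refused whole. "hand" is the finger opening in mm, from 0 to 85.4, set as the call begins (left out, the last holds). The fingers move at their own pace and stop on an object; "force" is the grip in N (left out, the last holds). Time passes only in rows, so rows that do not move let the fingers close. It gives the time, the measured TCP pose, the force, the opening and the grip force at its end, in the units of the state.
- manip.state(): the state, without advancing time (a new reading comes with each control period).
- capture(name): name is "scene" or "side" or "wrist"; returns the picture (420x560x3 uint8, red, green, blue); there is no depth.
- camera_params(name): a dict with "fov_y" (degrees; the focal length in pixels is half the picture's height over the tangent of half this angle, whatever the lens; pixels are square), "cx", "cy" (the principal point, pixels), "world_to_cam" (4x4, takes a point from world to camera coordinates). Camera axes: x right, y down, z forward; pixel columns grow to the right and rows downward; lengths in m; the calibration is good to about 2 mm. A picture is of the moment at which its call begins: read the wrist's pose just before it. camera_params takes no time and is no camera call; for the wrist camera it gives the pose at the moment of the call.
- workorder.finish_job(): hands the job in; it is judged then, once.
The state is a dict: "time": time; "joint_positions": joint angles; "qvel": joint speeds; "tau": joint torques, N m; "tcp_pos": TCP position; "eef_rot": TCP orientation; "force": force on the tool from outside, world axes, zero at the start; "wrist_torque": the same for the moment, N m; "finger_gap": finger opening in m; "finger_force": force on a finger pad.
Only numpy, scipy, OpenCV 4.12 (cv2) and the standard library are available. Lean on these libraries where they do the work, as an engineer would, in place of code of your own. Each camera call takes 0.05 s, during which the arm holds its last target. There are 200 camera calls.

## Working session

There is one attempt and no reset: what is moved stays moved. The work goes in short steps, Python scripts to look and compute and a tool call to move; the robot and the scene stay as the last step left them, time stands still between calls to the robot, and variables do not carry over. Pictures are saved under pics/ and viewed, at most 10 in all, crops included, and the job is handed in when it is done.

Besides the shell and the picture viewer there is one more tool, called after "Emit:" as name([rows], argument=value, ...), one row to a line, values as JSON. arm_command: Moves the arm, as the interface text tells. Its arguments: {"type":"object","properties":{"increments":{"type":"array"},"hand":{"type":"number"},"force":{"type":"number"}},"required":["increments"]}

```bash
mkdir -p pics; cat > h.py <<'E'
import numpy as np, cv2
from cell import manip, capture, camera_params, workorder
def snap(n,f):
    P=camera_params(n); im=np.array(capture(n)); cv2.imwrite(f'pics/{f}.png',im[:,:,::-1]); np.savez(f'pics/{f}.npz',im=im,M=np.array(P['world_to_cam']),f=210/np.tan(np.radians(P['fov_y']/2)),c=[P['cx'],P['cy']])
def ray(f,u,v):
    d=np.load(f'pics/{f}.npz'); M=d['M']; r=np.array([(u-d['c'][0])/d['f'],(v-d['c'][1])/d['f'],1]); R=M[:3,:3]
    return -R.T@M[:3,3], R.T@r
def onz(f,u,v,z):
    o,r=ray(f,u,v); return o+r*(z-o[2])/r[2]
def proj(f,p):
    d=np.load(f'pics/{f}.npz'); q=d['M']@np.append(p,1); return q[:2]/q[2]*d['f']+d['c']
E
python3 - <<'E'
from h import *
snap('scene','s1');snap('side','d1');snap('wrist','w1')
print(manip.state())
a=[cv2.imread(f'pics/{n}.png') for n in('s1','d1')]
cv2.imwrite('pics/a.png',a[0])
for n in('scene','side','wrist'):
  P=camera_params(n);print(n,P)
E
```

```text
{'time': 0.15, 'joint_positions': array([ 1.23999632e+00,  2.41240018e-01,  4.03592665e-03,  1.33518807e+00,
       -2.11150311e-05,  1.57078414e+00]), 'qvel': array([ 0.00080652, -0.00263167,  0.00310537, -0.00061903, -0.00143506,
        0.00127304]), 'tau': array([ 7.12316614e-04, -3.72634614e+01,  2.52638143e+01,  1.23084380e-02,
        4.73439979e-05,  3.48354263e-06]), 'tcp_pos': array([0.16223557, 0.47239102, 0.19721831]), 'eef_rot': array([ 1.64640819e-01,  9.86353265e-01, -7.88763937e-04, -1.20965752e-04]), 'force': array([ 0.14740618, -0.50445886,  0.27069995]), 'wrist_torque': array([-0.00399198, -0.03832317,  0.01771385]), 'finger_force': 0.0, 'finger_gap': 0.08532385820832641}
scene {'fov_y': 56.50879356516994, 'cx': 291.3825102395682, 'cy': 211.68467539686836, 'world_to_cam': array([[ 0.30837544,  0.95120322,  0.01081767, -0.13818028],
       [ 0.80507954, -0.25491169, -0.53559963, -0.43483182],
       [-0.50670654,  0.17387486, -0.84440276,  1.08539528],
       [ 0.        ,  0.        ,  0.        ,  1.        ]])}
side {'fov_y': 44.52830342130074, 'cx': 279.0125696257669, 'cy': 207.63103439435005, 'world_to_cam': array([[-9.96983164e-01, -7.76179469e-02,  1.56474052e-04,
         5.74743909e-01],
       [-5.16906467e-02,  6.62446893e-01, -7.47323351e-01,
         1.09116578e-01],
       [ 5.79020484e-02, -7.45076887e-01, -6.64460522e-01,
         8.36869096e-01],
       [ 0.00000000e+00,  0.00000000e+00,  0.00000000e+00,
         1.00000000e+00]])}
wrist {'fov_y': 68.83673729209994, 'cx': 279.971611794381, 'cy': 210.996166641499, 'world_to_cam': array([[ 3.25486333e-01,  9.45546424e-01, -7.79244808e-04,
        -4.98143323e-01],
       [ 9.09190026e-01, -3.12744794e-01,  2.74889414e-01,
        -3.50730664e-02],
       [ 2.59676997e-01, -9.01812288e-02, -9.61475534e-01,
         3.78803367e-01],
       [ 0.00000000e+00,  0.00000000e+00,  0.00000000e+00,
         1.00000000e+00]])}
```

View pics/s1.png

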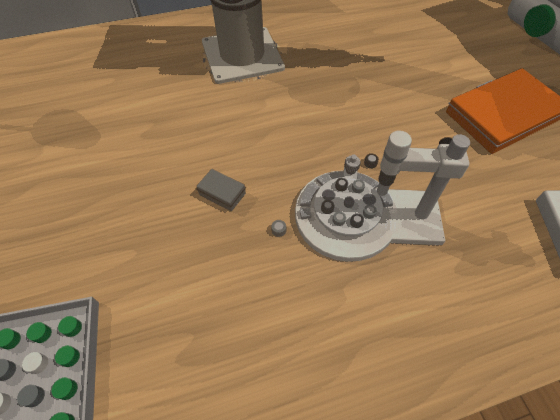

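View pics/d1.png

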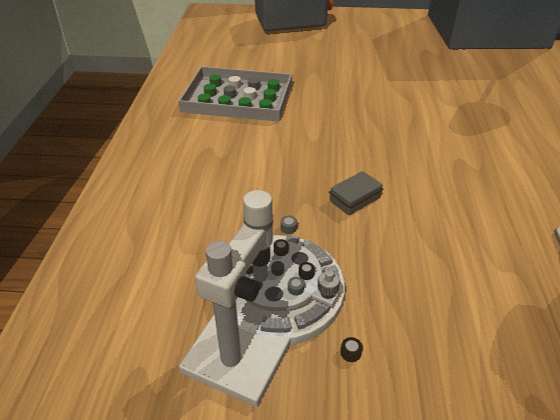

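View pics/w1.png

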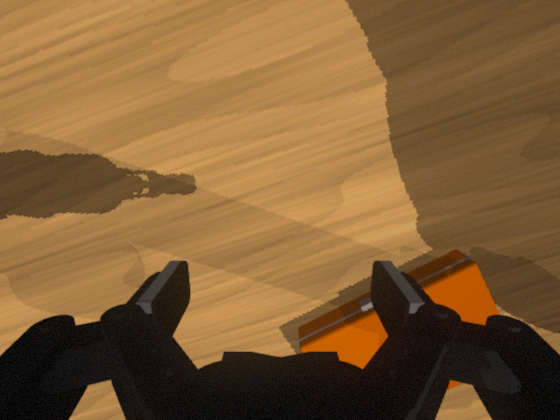

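The scene view shows the stand at about (350,212), the column at (440,190) and the ring at (352,165). The side view shows the ring at (329,283) and the column at (228,330). I'll zoom in on both.

```bash
python3 - <<'E'
from h import *
a=cv2.imread('pics/s1.png')[120:270,260:460];b=cv2.imread('pics/d1.png')[180:380,200:380]
a=cv2.resize(a,None,fx=4,fy=4,interpolation=2);b=cv2.resize(b,None,fx=3,fy=3,interpolation=2)
cv2.imwrite('pics/a.png',a);cv2.imwrite('pics/b.png',b)
for n,u,v,z in (('s1',352,165,.07),('d1',329,283,.07),('s1',349,202,.05),('d1',278,268,.05),('s1',458,145,.235),('d1',219,257,.235)): print(n,u,v,onz(n,u,v,z).round(4))
E
```

```text
s1 352 165 [0.5042 0.1098 0.07  ]
d1 329 283 [0.4959 0.1155 0.07  ]
s1 349 202 [0.5743 0.0772 0.05  ]
d1 278 268 [0.5722 0.0751 0.05  ]
s1 458 145 [0.6344 0.2065 0.235 ]
d1 219 257 [0.6229 0.2284 0.235 ]
```

View pics/a.png

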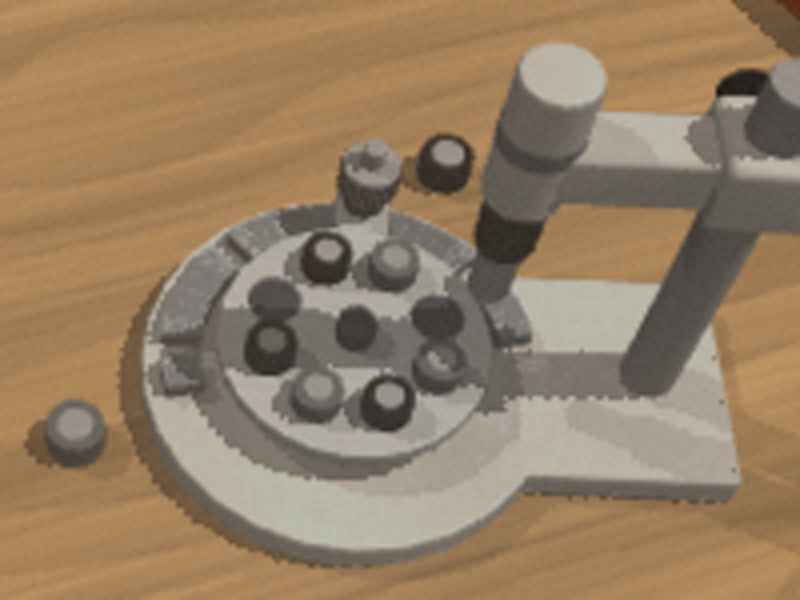

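View pics/b.png

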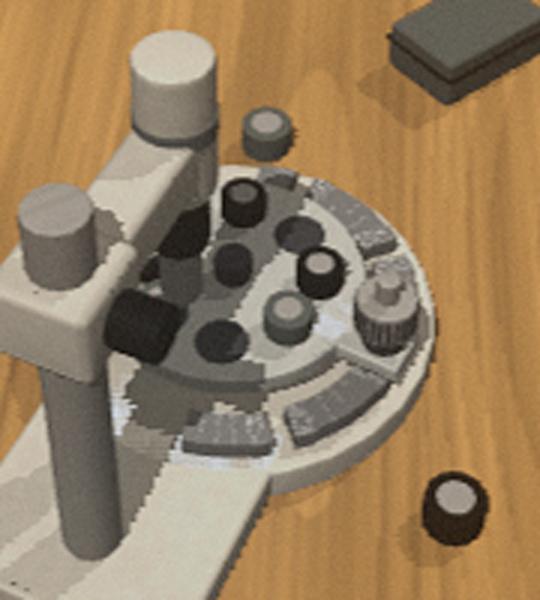

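```bash
python3 - <<'E'
from h import *
A=lambda x,y:(260+x/4-.4,120+y/4-.4); B=lambda x,y:(200+x/3-.3,180+y/3-.3)
def tri(p,q):
    o,r=ray('s1',*p);O,R=ray('d1',*q);t=np.linalg.lstsq(np.c_[r,-R],O-o,rcond=None)[0];return ((o+r*t[0]+O+R*t[1])/2).round(4)
for n,p,z in(('post',A(375,145),.089),('disc',A(357,327),.044),('column foot',A(648,388),.02)): print(n,onz('s1',*p,z).round(4))
for n,p,z in(('post',B(387,278),.089),('disc',B(233,264),.044)): print(n,onz('d1',*p,z).round(4))
print('tri post',tri(A(375,145),B(387,278)),tri(A(357,327),B(233,264)))
# turntable centre via white foot ellipse in scene crop: extreme edge points at top z=.02
for n,f,pts in(('s1',A,[(147,340),(165,275),(215,228),(143,380),(175,455),(230,507),(300,540),(360,548),(440,535),(495,505)]),('d1',B,[(435,320),(428,280),(405,235),(425,370),(400,410),(350,450),(300,468)])):
    P=np.array([onz(n,*f(*p),.02)[:2] for p in pts]);s=np.linalg.lstsq(np.c_[2*P,np.ones(len(P))],(P**2).sum(1),rcond=None)[0];print(n,'c',s[:2],'r',np.sqrt(s[2]+s[:2]@s[:2]))
c=onz('s1',*A(357,327),.044)[:2]
for n,m,p in(('ringpost','s1',A(375,145)),('n1','s1',A(236,246)),('n2','s1',A(178,341)),('nR','s1',A(462,268)),('d n1','d1',B(395,255)),('d n2','d1',B(308,190)),('d cw','d1',B(278,425))):
    q=onz(m,*p,.089 if 'post' in n else .03)[:2]-c;print(n,q.round(4),np.hypot(*q),np.degrees(np.arctan2(q[1],q[0])))
for n,p in(('mA',A(446,150)),('mB',A(75,425))): print(n,onz('s1',*p,.018))
E
```

```text
post [0.497  0.1129 0.089 ]
disc [0.5692 0.0798 0.044 ]
column foot [0.6336 0.2146 0.02  ]
post [0.4975 0.1122 0.089 ]
disc [0.5736 0.0692 0.044 ]
tri post [0.4975 0.1126 0.0895] [0.5734 0.0766 0.052 ]
s1 c [0.57235909 0.07745262] r 0.10501050531521441
d1 c [0.57397089 0.07587362] r 0.10568950779778914
ringpost [-0.0723  0.033 ] 0.07946733209150443 155.45011150771847
n1 [-0.0746 -0.0355] 0.08256330418952479 -154.57032850935028
n2 [-0.0275 -0.0837] 0.08809361733066798 -108.15777148272767
nR [-0.0259  0.0716] 0.07615473191024578 109.87860410895776
d n1 [-0.0794 -0.036 ] 0.0871513195878482 -155.59585185084097
d n2 [-0.0315 -0.0804] 0.0862965382400805 -111.38399013585055
d cw [-0.0241  0.0768] 0.08045475093361744 107.40148240953829
mA [0.45908828 0.18267958 0.018     ]
mB [ 0.56609663 -0.06552861  0.018     ]
```

Emit:
arm_command([
  [[-43.4, -23.2, 0], [0, 0, 0]],
  [[-43.4, -23.2, 0], [0, 0, 0]],
  [[-43.4, -23.2, 0], [0, 0, 0]],
  [[-43.4, -23.2, 0], [0, 0, 0]],
  [[-43.4, -23.2, 0], [0, 0, 0]],
  [[-43.4, -23.2, 0], [0, 0, 0]],
  [[-43.4, -23.2, 0], [0, 0, 0]],
  [[-43.4, -23.2, 0], [0, 0, 0]],
  [[-43.4, -23.2, 0], [0, 0, 0]],
  [[-43.4, -23.2, 0], [0, 0, 0]],
])

```text
time: 1.4
tcp_pos: [0.4983, 0.1111, 0.1977]
eef_rot: [0.165, 0.986, 0.0, -0.0]
force: [0.4, 1.2, 0.1]
finger_gap: 0.0853
finger_force: 0.0
```

Emit:
arm_command([
  [[0, 0, 0], [0, 0, 0.11]],
  [[0, 0, 0], [0, 0, 0]],
  [[0, 0, 0], [0, 0, 0]],
  [[0, 0, 0], [0, 0, 0]],
])

```text
time: 1.9
tcp_pos: [0.4971, 0.1131, 0.198]
eef_rot: [0.218, 0.976, 0.0, 0.0]
force: [0.1, 0.3, -0.3]
finger_gap: 0.0854
finger_force: 0.0
```

```bash
python3 - <<'E'
from h import *
s=manip.state();print(s['time'],s['tcp_pos'],s['eef_rot'],s['force'])
snap('wrist','w2')
for p in ([.4973,.1126,.089],[.4973,.1126,.076],[.5731,.0767,.044],[.4973,.0450,.03]):print(proj('w2',p))
E
```

```text
1.9 [0.49713833 0.11307292 0.19797495] [2.17610211e-01 9.76035756e-01 5.87264953e-06 8.65599912e-06] [ 0.10706946  0.31206061 -0.25492516]
[280.7554096  199.68684745]
[280.71346163 196.57115474]
[280.37994569 259.91843745]
[228.22328986 211.52845312]
```

View pics/w2.png

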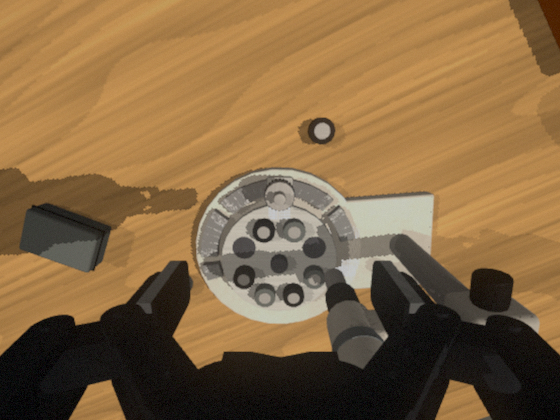

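The wrist view shows the ring at about (280,193), the disc centre at (279,264), and a notch at lower left near (213,265). The column lies to the right. I'll zoom in to check the ring and the notches.

```bash
python3 - <<'E'
from h import *
a=cv2.imread('pics/w2.png')[160:330,180:370]
cv2.imwrite('pics/c.png',cv2.resize(a,None,fx=3.5,fy=3.5,interpolation=2))
E
```

```text
(no output)
```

View pics/c.png

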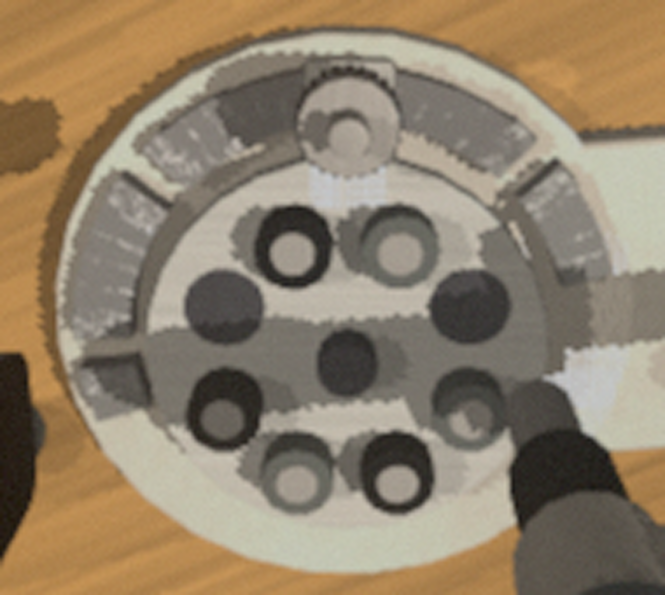

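```bash
python3 - <<'E'
from h import *
C=lambda x,y:(180+x/3.5-.35,160+y/3.5-.35)
for n,p,z in(('post',(347,130),.089),('ring',(348,124),.076)):print(n,onz('w2',*C(*p),z).round(4))
pts=[(62,260),(85,190),(160,100),(240,50),(330,30),(430,40),(520,75),(100,450),(160,510),(250,555),(340,572),(440,560)]
P=np.array([onz('w2',*C(*p),.02)[:2] for p in pts]);s=np.linalg.lstsq(np.c_[2*P,np.ones(len(P))],(P**2).sum(1),rcond=None)[0];c=s[:2];print('foot',c,np.sqrt(s[2]+c@c))
a=lambda q:(np.degrees(np.arctan2(q[1],q[0]))%360,np.hypot(*q))
q=onz('w2',*C(348,124),.076)[:2]-c;print('ring',a(q))
for p in((140,150),(117,178),(170,180),(165,208),(148,179),(70,335),(140,350),(80,362),(145,375)): print(p,a(onz('w2',*C(*p),.03)[:2]-c))
E
```

```text
post [0.4939 0.1121 0.089 ]
ring [0.4952 0.1118 0.076 ]
foot [0.572847   0.07635501] 0.10438149317723434
ring (np.float64(155.47339100994014), np.float64(0.0853224604113828))
(140, 150) (np.float64(201.52278118863805), np.float64(0.0961056093699486))
(117, 178) (np.float64(209.05963720544702), np.float64(0.09629182549188364))
(170, 180) (np.float64(202.24733743157458), np.float64(0.08214714850899102))
(165, 208) (np.float64(208.65319523338275), np.float64(0.07757968293835674))
(148, 179) (np.float64(205.31056838362764), np.float64(0.08790140181644025))
(70, 335) (np.float64(245.13211473463627), np.float64(0.09790398477411857))
(140, 350) (np.float64(249.64264834160863), np.float64(0.0741111694785503))
(80, 362) (np.float64(251.30121084695634), np.float64(0.09574803586697171))
(145, 375) (np.float64(257.11077653699056), np.float64(0.07431090984771564))
```

Emit:
arm_command([
  [[0.75, -1.2, 25], [0, 0, -0.005]],
  [[0, 0, 25], [0, 0, 0]],
  [[0, 0, 20], [0, 0, 0]],
  [[0, 0, 20], [0, 0, 0]],
  [[0, 0, 15], [0, 0, 0]],
  [[0, 0, 15], [0, 0, 0]],
  [[0, 0, 15], [0, 0, 0]],
  [[0, 0, 11], [0, 0, 0]],
  [[0, 0, 5], [0, 0, 0]],
  [[0, 0, 0], [0, 0, 0]],
], hand=48, force=20)

```text
time: 3.2
tcp_pos: [0.4962, 0.1117, 0.0467]
eef_rot: [0.216, 0.976, -0.0, -0.0]
force: [0.5, 0.2, -0.1]
finger_gap: 0.0481
finger_force: 0.0
```

```bash
python3 - <<'E'
from h import *
snap('wrist','w3');print(manip.state()['tcp_pos'],proj('w3',[.4959,.1123,.076]))
cv2.imwrite('pics/w3c.png',cv2.imread('pics/w3.png')[100:420,80:480])
E
```

```text
[0.49652671 0.11174735 0.04705559] [283.0758406  261.28263693]
```

View pics/w3c.png

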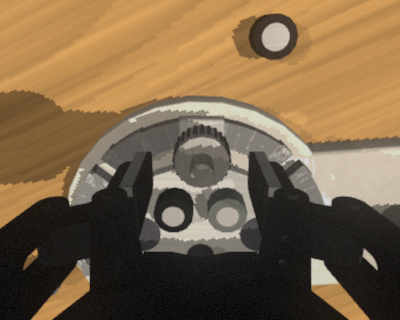

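The ring is centred between the fingers: ring at x≈202 in the crop, fingers at 150 and 252. I'll close now.

Emit:
arm_command([
  [[0, 0, 0], [0, 0, 0]],
  [[0, 0, 0], [0, 0, 0]],
  [[0, 0, 0], [0, 0, 0]],
  [[0, 0, 0], [0, 0, 0]],
  [[0, 0, 0], [0, 0, 0]],
  [[0, 0, 0], [0, 0, 0]],
], hand=25, force=20)

```text
time: 4.0
tcp_pos: [0.4963, 0.1117, 0.0469]
eef_rot: [0.216, 0.976, -0.0, 0.0]
force: [-0.8, 0.3, 0.5]
finger_gap: 0.0248
finger_force: 0.0
```

```bash
python3 - <<'E'
from h import *
snap('wrist','w4');snap('side','d4');snap('scene','s4');s=manip.state();print(s['tcp_pos'],s['finger_gap'],s['finger_force'])
a=cv2.imread('pics/w4.png')[180:360,150:410];b=cv2.imread('pics/d4.png')[190:370,210:410]
cv2.imwrite('pics/e.png',np.hstack([cv2.resize(a,(390,270)),cv2.resize(b,(300,270))]))
E
```

```text
[0.49631835 0.11172974 0.04688786] 0.024752486061135538 0.0
```

View pics/e.png

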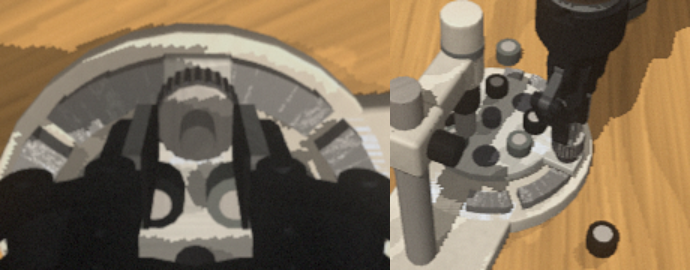

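The fingers straddle the ring in the picture, but the opening went to 25 mm with no force. The pads must therefore sit off the ring radially, or above or below it. I'll check where the projected points fall.

```bash
python3 - <<'E'
from h import *
from scipy.spatial.transform import Rotation as R
s=manip.state();t=s['tcp_pos'];Q=R.from_quat(s['eef_rot']).as_matrix()
cr=lambda p:((proj('w4',p)-[150,180])*1.5).round(1)
for l in([0,0,0],[0,0,-19],[11,12.4,0],[-11,12.4,0],[11,12.4,-19],[-11,12.4,-19],[0,12.4,-4],[0,-12.4,-4],[11,12.4,-40]): p=t+Q@np.array(l)/1000;print(l,p.round(4),cr(p))
for p in([.4959,.1123,.076],[.4959,.1123,.066],[.4959,.1123,.089],[.573,.0765,.044]):print(p,cr(np.array(p)))
print(Q[:,0],np.linalg.inv(np.load('pics/w4.npz')['M'])[:3,3])
E
```

```text
[0, 0, 0] [0.4963 0.1117 0.0469] [197.8  92.3]
[0, 0, -19] [0.4963 0.1117 0.0659] [198.2 111.3]
[11, 12.4, 0] [0.4916 0.1276 0.0469] [228.6  66.8]
[-11, 12.4, 0] [0.5115 0.1183 0.0469] [227.6 116.9]
[11, 12.4, -19] [0.4916 0.1276 0.0659] [232.3  83.4]
[-11, 12.4, -19] [0.5115 0.1183 0.0659] [231.  138.1]
[0, 12.4, -4] [0.5016 0.123  0.0509] [228.8  95.9]
[0, -12.4, -4] [0.4911 0.1005 0.0509] [167.1  96. ]
[11, 12.4, -40] [0.4916 0.1276 0.0869] [237.5 106.4]
[0.4959, 0.1123, 0.076] [199.4 121.5]
[0.4959, 0.1123, 0.066] [199.1 109.9]
[0.4959, 0.1123, 0.089] [199.8 138.9]
[0.573, 0.0765, 0.044] [198.6 258.8]
[-9.06531436e-01  4.22138312e-01  2.76862786e-05] [0.43240228 0.14009844 0.22314635]
```

```bash
python3 - <<'E'
from h import *
for f,g in(('w3',24),('w4',12.4)):
    im=cv2.GaussianBlur(np.load(f'pics/{f}.npz')['im'],(3,3),0).max(2)
    print(f)
    for v in range(225,345,8):
        d=im[v]<55; e=np.flatnonzero(np.diff(d.astype(int)))
        print(v,[int(x) for x in e if 170<x<390])
g=np.load('pics/w4.npz')['im'].max(2)[225:320:5,230:330:4]
print(g)
E
```

```text
w3
225 []
233 [262, 263]
241 []
249 []
257 [223, 231, 329, 335]
265 [199, 209, 220, 231, 329, 338, 351, 358]
273 [195, 205, 217, 232, 328, 342, 355, 366]
281 [189, 201, 213, 231, 328, 345, 358, 369]
289 [183, 203, 211, 231, 249, 258, 328, 347, 357, 375]
297 [171, 229, 238, 269, 330, 348, 351, 387]
305 [227, 235, 251, 253, 271, 333]
313 [224, 233, 240, 264, 271, 335]
321 [223, 235, 241, 264, 270, 336]
329 [221, 244, 260, 337]
337 [218, 326]
w4
225 []
233 [262, 263, 267, 268]
241 [257, 258]
249 [253, 255, 306, 307]
257 [248, 254, 305, 310]
265 [224, 235, 247, 255, 304, 312, 324, 335]
273 [221, 233, 245, 255, 304, 314, 326, 338]
281 [217, 231, 243, 254, 305, 316, 328, 341]
289 [208, 239, 243, 260, 303, 316, 320, 350]
297 [183, 205, 269, 295, 301, 304, 355, 376]
305 [253, 254, 272, 307]
313 [250, 264, 271, 309]
321 [249, 263, 269, 310]
329 [260, 311, 315, 316]
337 [241, 318]
[[ 85  74  75  86  98  96  93  94 126 126 136  84 102  56 167 172 184 188
  189 141 134 135 111  86  76]
 [ 93  96  88  93  96  95  89  93 121  92  74  54  78  55  76  65  53 178
  191 155 131 133 132 130 129]
 [ 92 
[... 1079 characters left out ...]
09 213 170  94  97  98  95 121 189 197
  212  34  34  40 107 105  43]
 [ 26  33  33  85  39  26  26  28  30 175 203 209 208 130 129 130 120  55
   50  29  33  40  90  30  36]
 [ 22  33  34  30  36  34  35  34  37  34 109 181 104 105 127  73  54  55
   57  40  35  34  33  37  35]
 [ 28  27  29  28  34  31  39  34  37  36  36 169 104 106 106  56  58  83
  108  89  29  34  34  29  37]
 [ 29  25  29  31  35  21  44  38  36  43  34 131 111 103  99  59 112 114
  111 106  32  38  32  33  37]
 [ 23  27  29  31  34  26 178 176  98  41  39 183 107 107 101 109 111 135
  180 180  32  37  30  31  33]
 [ 26  28  30  28  35  29 177 176 178  38  36 187 173 111 112 114 111 177
  178 180  32  38  30  23  36]]
```

Inner-face spacing in the wrist picture (49 px for 24.8 mm) suggests the finger ends are about 35 mm higher than the TCP says, above the ring. I'll check this in the other two views.

```bash
python3 - <<'E'
from h import *
s=manip.state();t=s['tcp_pos']
b=cv2.imread('pics/d4.png')[230:320,290:380];a=cv2.imread('pics/s4.png')[120:210,310:400]
b=cv2.resize(b,(400,400),interpolation=2);a=cv2.resize(a,(400,400),interpolation=2)
print('d',(proj('d4',t)-[290,230])*400/90,(proj('d4',t+[0,0,.036])-[290,230])*400/90)
print('s',(proj('s4',t)-[310,120])*400/90,(proj('s4',t+[0,0,.036])-[310,120])*400/90)
cv2.imwrite('pics/f.png',np.hstack([b,a]))
E
```

```text
d [167.42144715 272.15301936] [174.55177624 200.0412199 ]
s [176.89740282 217.86186414] [187.83647479 167.75534617]
```

View pics/f.png

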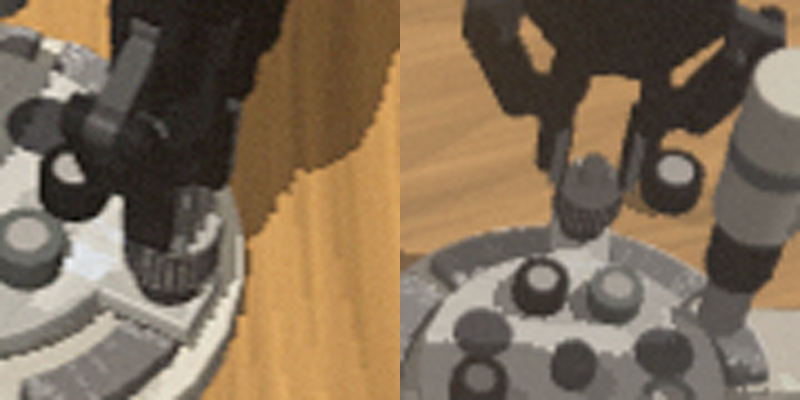

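The scene view (right) shows the finger tips at about (555,180) and (630,190), level with the ring's top. The reported TCP would be at (577,218). So the real tips are about 30 mm higher than reported; I'll reopen and go lower gently.

Emit:
arm_command([
  [[0, 0, 0], [0, 0, 0]],
  [[0, 0, 0], [0, 0, 0]],
  [[0, 0, 0], [0, 0, 0]],
  [[0, 0, 3], [0, 0, 0]],
  [[0, 0, 3], [0, 0, 0]],
  [[0, 0, 3], [0, 0, 0]],
  [[0, 0, 3], [0, 0, 0]],
  [[0, 0, 0], [0, 0, 0]],
], hand=48)

```text
time: 5.15
tcp_pos: [0.496, 0.1117, 0.0345]
eef_rot: [0.216, 0.976, -0.0, -0.0]
force: [0.0, 0.8, 0.1]
finger_gap: 0.0476
finger_force: 0.0
```

Emit:
arm_command([
  [[0, 0, 2], [0, 0, 0]],
  [[0, 0, 1], [0, 0, 0]],
  [[0, 0, 0], [0, 0, 0]],
])

```text
time: 5.52
tcp_pos: [0.4963, 0.1117, 0.0318]
eef_rot: [0.216, 0.976, -0.0, -0.0]
force: [-0.1, -0.3, 0.3]
finger_gap: 0.0479
finger_force: 0.0
```

```bash
python3 - <<'E'
from h import *
from scipy.spatial.transform import Rotation as R
snap('wrist','w5')
s=manip.state();t=s['tcp_pos'];Q=R.from_quat(s['eef_rot']).as_matrix()
print(t,s['force'],proj('w5',[.4959,.1123,.076]),proj('w5',[.4959,.1123,.089]))
im=cv2.GaussianBlur(np.load('pics/w5.npz')['im'],(3,3),0).max(2)
for v in range(235,300,6):
    e=np.flatnonzero(np.diff((im[v]<55).astype(int)));print(v,[int(x) for x in e if 170<x<390])
E
```

```text
[0.49631514 0.11173127 0.03191104] [0.12380637 0.11464068 0.36615602] [283.29083864 274.69508932] [283.62178977 288.8515253 ]
235 []
241 [266, 267, 273, 275, 288, 289]
247 [259, 261]
253 [225, 230, 254, 256, 330, 333]
259 [223, 231, 252, 253, 329, 336]
265 [199, 209, 220, 231, 329, 338, 351, 358]
271 [195, 206, 218, 231, 329, 341, 354, 363]
277 [192, 203, 215, 231, 328, 344, 357, 367]
283 [189, 200, 212, 232, 327, 346, 359, 371]
289 [180, 203, 212, 231, 328, 347, 357, 376]
295 [173, 206, 212, 229, 330, 347, 353, 386]
```

Emit:
arm_command([
  [[0, 0, 0], [0, 0, 0]],
  [[0, 0, 0], [0, 0, 0]],
  [[0, 0, 0], [0, 0, 0]],
  [[0, 0, 0], [0, 0, 0]],
], hand=24, force=20)

```text
time: 6.08
tcp_pos: [0.4965, 0.1119, 0.0322]
eef_rot: [0.216, 0.976, 0.0, 0.0]
force: [-1.1, 0.5, 2.6]
finger_gap: 0.0289
finger_force: 19.8
```

Emit:
arm_command([
  [[0, 0, 0], [0, 0, 0]],
  [[0, 0, 0], [0, 0, 0]],
  [[0, 0, 2], [0, 0, 0]],
  [[0, 0, 2], [0, 0, 0]],
  [[0, 0, 2], [0, 0, 0]],
  [[0, 0, 2], [0, 0, 0]],
  [[0, 0, 0], [0, 0, 0]],
], hand=46)

```text
time: 6.95
tcp_pos: [0.4961, 0.1117, 0.0237]
eef_rot: [0.216, 0.976, -0.0, -0.0]
force: [-0.2, -0.3, 0.1]
finger_gap: 0.0457
finger_force: 0.0
```

Emit:
arm_command([
  [[0, 0, 0], [0, 0, 0]],
  [[0, 0, 0], [0, 0, 0]],
  [[0, 0, 0], [0, 0, 0]],
  [[0, 0, 0], [0, 0, 0]],
], hand=24)

```text
time: 7.45
tcp_pos: [0.4964, 0.1118, 0.0241]
eef_rot: [0.216, 0.976, 0.0, 0.0]
force: [0.2, 0.9, 1.8]
finger_gap: 0.029
finger_force: 20.1
```

TCP z = 0.024 is below the rim's top with no contact, so the tips really are higher than reported and the ring is gripped. I'll firm up the grip and lift.

Emit:
arm_command([
  [[0, 0, 0], [0, 0, 0]],
  [[0, 0, 0], [0, 0, 0]],
  [[0, 0, -1.5], [0, 0, 0]],
  [[0, 0, -1.5], [0, 0, 0]],
  [[0, 0, -1], [0, 0, 0]],
  [[0, 0, 0], [0, 0, 0]],
], force=45)

```text
time: 8.2
tcp_pos: [0.4962, 0.1116, 0.0276]
eef_rot: [0.216, 0.976, -0.0, -0.0]
force: [2.5, 0.4, -7.4]
finger_gap: 0.0283
finger_force: 44.8
```

Emit:
arm_command([
  [[0, 0, -1.5], [0, 0, 0]],
  [[0, 0, -1.5], [0, 0, 0]],
  [[0, 0, -1.5], [0, 0, 0]],
  [[0, 0, -1.5], [0, 0, 0]],
  [[0, 0, -0.5], [0, 0, 0]],
  [[0, 0, 0], [0, 0, 0]],
  [[0, 0, 0], [0, 0, 0]],
])

```text
time: 9.07
tcp_pos: [0.4962, 0.1116, 0.0343]
eef_rot: [0.216, 0.976, -0.0, -0.0]
force: [2.2, -0.7, -10.4]
finger_gap: 0.0281
finger_force: 45.0
```

```bash
python3 - <<'E'
from h import *
s=manip.state();print(s['tcp_pos'],s['force'],s['wrist_torque'])
E
```

```text
[0.49621857 0.11162267 0.0342896 ] [  2.15548013  -0.72586262 -10.35651518] [-0.09772248 -0.63072125  0.08276661]
```

Emit:
arm_command([
  [[-0.02, -1.7, 0], [0, 0, -0.02]],
  [[-0.07, -3.4, 0], [0, 0, -0.04]],
  [[-0.07, -3.4, 0], [0, 0, -0.04]],
  [[-0.07, -3.4, 0], [0, 0, -0.04]],
  [[-0.07, -3.4, 0], [0, 0, -0.04]],
  [[0, 0, 0], [0, 0, 0]],
])

```text
time: 9.82
tcp_pos: [0.491, 0.0972, 0.0344]
eef_rot: [0.128, 0.992, 0.0, -0.0]
force: [2.7, -0.2, -9.5]
finger_gap: 0.0283
finger_force: 45.0
```

```bash
cat > st.py <<'E'
from h import *
from scipy.spatial.transform import Rotation as R
s=manip.state();Q=R.from_quat(s['eef_rot']).as_matrix();q=s['tcp_pos'][:2]-[.573,.0765]
print(s['time'],'tcp',s['tcp_pos'].round(4),'Ftool',(Q.T@s['force']).round(1),'r',np.hypot(*q).round(4),'ang',np.arctan2(*q[::-1])%6.2832,'yaw',np.arctan2(Q[1,1],Q[0,1])+np.pi/2, 'grip',s['finger_gap'],s['finger_force'],'Mtool',(Q.T@s['wrist_torque']).round(2))
E
python3 st.py
```

```text
9.825 tcp [0.491  0.0972 0.0344] Ftool [-2.7  0.5  9.5] r 0.0845 ang 2.8943320675441697 yaw 2.885557423009857 grip 0.028336824667162964 44.95968282222748 Mtool [-0.05 -0.56 -0.06]
```

Emit:
arm_command([
  [[-0.07, -3.4, 0], [0, 0, -0.04]],
  [[-0.07, -3.4, 0], [0, 0, -0.04]],
  [[-0.07, -3.4, 0], [0, 0, -0.04]],
  [[-0.07, -3.4, 0], [0, 0, -0.04]],
  [[-0.07, -3.4, 0], [0, 0, -0.04]],
  [[-0.07, -3.4, 0], [0, 0, -0.04]],
  [[-0.07, -3.4, 0], [0, 0, -0.04]],
  [[-0.07, -3.4, 0], [0, 0, -0.04]],
  [[-0.07, -3.4, 0], [0, 0, -0.04]],
  [[-0.07, -3.4, 0], [0, 0, -0.04]],
])

```text
time: 11.08
tcp_pos: [0.489, 0.0638, 0.0343]
eef_rot: [-0.072, 0.997, 0.0, -0.0]
force: [2.6, -0.0, -9.5]
finger_gap: 0.028
finger_force: 45.0
```

Emit:
arm_command([
  [[-0.02, -1.7, 0], [0, 0, -0.02]],
  [[0, 0, 0], [0, 0, 0]],
  [[0, 0, 0.5], [0, 0, 0]],
  [[0, 0, 0.5], [0, 0, 0]],
  [[0, 0, 0.5], [0, 0, 0]],
  [[0, 0, 0], [0, 0, 0]],
])

```text
time: 11.82
tcp_pos: [0.4893, 0.062, 0.0328]
eef_rot: [-0.082, 0.997, -0.0, -0.0]
force: [1.8, -0.8, -9.5]
finger_gap: 0.0283
finger_force: 45.0
```

```bash
python3 st.py
```

```text
11.825 tcp [0.4893 0.062  0.0328] Ftool [-1.7 -1.1  9.5] r 0.0849 ang 3.313619862996239 yaw 3.3058133705381625 grip 0.028262670115018138 45.02950608730316 Mtool [ 0.13 -0.34  0.04]
```

Emit:
arm_command([
  [[0, 0, 0.3], [0, 0, 0]],
  [[0, 0, 0.3], [0, 0, 0]],
  [[0, 0, 0.2], [0, 0, 0]],
  [[0, 0, 0], [0, 0, 0]],
])

```text
time: 12.32
tcp_pos: [0.4894, 0.062, 0.0323]
eef_rot: [-0.082, 0.997, 0.0, -0.0]
force: [-0.3, 0.4, -6.3]
finger_gap: 0.0282
finger_force: 45.1
```

Emit:
arm_command([
  [[0, 0, 0.2], [0, 0, 0]],
  [[0, 0, 0.2], [0, 0, 0]],
  [[0, 0, 0], [0, 0, 0]],
])

```text
time: 12.7
tcp_pos: [0.4894, 0.062, 0.0322]
eef_rot: [-0.082, 0.997, 0.0, 0.0]
force: [-2.2, 0.0, -0.5]
finger_gap: 0.0283
finger_force: 45.7
```

Emit:
arm_command([
  [[-0.02, -1.7, 0], [0, 0, -0.02]],
  [[-0.02, -1.7, 0], [0, 0, -0.02]],
  [[-0.02, -1.7, 0], [0, 0, -0.02]],
  [[0, 0, 0], [0, 0, 0]],
])

```text
time: 13.2
tcp_pos: [0.4902, 0.0577, 0.0321]
eef_rot: [-0.112, 0.994, 0.001, -0.0]
force: [-4.5, 2.6, 2.7]
finger_gap: 0.0284
finger_force: 46.2
```

Emit:
arm_command([
  [[-0.02, -1.3, 0], [0, 0, -0.015]],
  [[-0.02, -1.3, 0], [0, 0, -0.015]],
  [[0, 0, 0], [0, 0, 0]],
])

```text
time: 13.58
tcp_pos: [0.4908, 0.0553, 0.0321]
eef_rot: [-0.127, 0.992, 0.001, -0.0]
force: [-5.1, 2.3, 3.5]
finger_gap: 0.0285
finger_force: 46.2
```

```bash
python3 st.py
```

```text
13.575 tcp [0.4908 0.0553 0.0321] Ftool [ 4.3  3.6 -3.4] r 0.0849 ang 3.39426935167006 yaw 3.3966971547426072 grip 0.028549043759358992 46.21293246746063 Mtool [-0.93  0.77  0.21]
```

Emit:
arm_command([
  [[0, 0, -0.35], [0, 0, 0]],
  [[-0.02, -1.3, 0], [0, 0, -0.015]],
  [[-0.02, -1.3, 0], [0, 0, -0.015]],
  [[0, 0, 0], [0, 0, 0]],
])

```text
time: 14.08
tcp_pos: [0.4914, 0.0525, 0.0321]
eef_rot: [-0.142, 0.99, 0.001, -0.0]
force: [-4.4, 3.7, 0.7]
finger_gap: 0.0282
finger_force: 46.1
```

Emit:
arm_command([
  [[-0.02, -1.3, 0], [0, 0, -0.015]],
  [[-0.02, -1.3, 0], [0, 0, -0.015]],
  [[0, 0, 0], [0, 0, 0]],
])

```text
time: 14.45
tcp_pos: [0.4922, 0.05, 0.0321]
eef_rot: [-0.157, 0.988, 0.001, -0.0]
force: [-4.1, 3.3, 2.0]
finger_gap: 0.0283
finger_force: 46.1
```

Emit:
arm_command([
  [[-0.01, -0.85, -0.15], [0, 0, -0.01]],
  [[-0.01, -0.85, 0], [0, 0, -0.01]],
  [[0, 0, 0], [0, 0, 0]],
])

```text
time: 14.82
tcp_pos: [0.4927, 0.0484, 0.0321]
eef_rot: [-0.167, 0.986, 0.001, -0.0]
force: [-3.7, 3.7, 0.6]
finger_gap: 0.0282
finger_force: 46.0
```

Emit:
arm_command([
  [[-0.01, -0.85, 0], [0, 0, -0.01]],
  [[-0.01, -0.85, 0], [0, 0, -0.01]],
  [[0, 0, 0], [0, 0, 0]],
])

```text
time: 15.2
tcp_pos: [0.4933, 0.0467, 0.0321]
eef_rot: [-0.177, 0.984, 0.001, -0.0]
force: [-4.3, 3.4, 1.1]
finger_gap: 0.0284
finger_force: 46.0
```

Turned 0.79 so far and still on the rim. I'll keep going in small steps.

Emit:
arm_command([
  [[-0.01, -0.85, 0], [0, 0, -0.01]],
  [[-0.01, -0.85, 0], [0, 0, -0.01]],
  [[0, 0, 0], [0, 0, 0]],
])

```text
time: 15.58
tcp_pos: [0.4939, 0.045, 0.0321]
eef_rot: [-0.186, 0.982, 0.001, -0.0]
force: [-4.0, 2.6, 0.7]
finger_gap: 0.0285
finger_force: 46.0
```

Emit:
arm_command([
  [[-0.01, -0.85, 0], [0, 0, -0.01]],
  [[-0.01, -0.85, 0], [0, 0, -0.01]],
  [[0, 0, 0], [0, 0, 0]],
])

```text
time: 15.95
tcp_pos: [0.4946, 0.0432, 0.0319]
eef_rot: [-0.196, 0.981, 0.0, -0.0]
force: [-3.6, 3.1, -1.2]
finger_gap: 0.0283
finger_force: 45.8
```

Emit:
arm_command([
  [[-0.01, -0.85, 0], [0, 0, -0.01]],
  [[0, 0, 0], [0, 0, 0]],
  [[0, 0, 0], [0, 0, 0]],
])

```text
time: 16.32
tcp_pos: [0.4952, 0.0418, 0.0314]
eef_rot: [-0.201, 0.98, -0.0, -0.001]
force: [-0.9, -0.1, -8.0]
finger_gap: 0.0281
finger_force: 45.1
```

```bash
python3 st.py
```

```text
16.325 tcp [0.4952 0.0418 0.0314] Ftool [0.9 0.2 8. ] r 0.0852 ang 3.5612658644861335 yaw 3.545804962765159 grip 0.02809295557106839 45.11657238006592 Mtool [-0.23  0.15 -0.14]
```

The pin dropped off the rim (z −0.7 mm, spring load back at 8 N). I'll move about 0.9 mm more toward the centre, then lower gently.

Emit:
arm_command([
  [[-0.01, -0.9, 0], [0, 0, -0.01]],
  [[0, 0, 0], [0, 0, 0]],
  [[0, 0, 0.7], [0, 0, 0]],
  [[0, 0, 0.7], [0, 0, 0]],
  [[0, 0, 0], [0, 0, 0]],
])

```text
time: 16.95
tcp_pos: [0.4955, 0.0412, 0.0307]
eef_rot: [-0.206, 0.979, -0.0, -0.0]
force: [-2.4, 0.2, -8.1]
finger_gap: 0.0282
finger_force: 45.1
```

```bash
python3 st.py
```

```text
16.95 tcp [0.4955 0.0412 0.0307] Ftool [2.1 1.2 8.1] r 0.0852 ang 3.5691338020125856 yaw 3.5555690614534985 grip 0.02821548484463451 45.14029383659363 Mtool [-0.    0.56 -0.01]
```

Emit:
arm_command([
  [[0, 0, 0.7], [0, 0, 0]],
  [[0, 0, 0.7], [0, 0, 0]],
  [[0, 0, 0], [0, 0, 0]],
  [[0, 0, 0], [0, 0, 0]],
])

```text
time: 17.45
tcp_pos: [0.4955, 0.0413, 0.0293]
eef_rot: [-0.206, 0.979, -0.0, -0.0]
force: [-2.5, -1.8, -7.6]
finger_gap: 0.0281
finger_force: 45.2
```

```bash
python3 st.py
```

```text
17.45 tcp [0.4955 0.0413 0.0293] Ftool [ 3.1 -0.6  7.6] r 0.0852 ang 3.5680767350079727 yaw 3.5555931596344426 grip 0.028079413742491795 45.17160773277283 Mtool [ 0.08  0.78 -0.02]
```

Emit:
arm_command([
  [[0.2, 0, 0.8], [0, 0, 0]],
  [[0, 0, 0.8], [0, 0, 0]],
  [[0, 0, 0.8], [0, 0, 0]],
  [[0, 0, 0.8], [0, 0, 0]],
  [[0, 0, 0.8], [0, 0, 0]],
  [[0, 0, 0], [0, 0, 0]],
  [[0, 0, 0], [0, 0, 0]],
])

```text
time: 18.32
tcp_pos: [0.4955, 0.0414, 0.0254]
eef_rot: [-0.206, 0.979, -0.0, -0.0]
force: [-3.9, -3.2, -6.6]
finger_gap: 0.0284
finger_force: 45.2
```

```bash
python3 st.py
```

```text
18.325 tcp [0.4955 0.0414 0.0254] Ftool [ 4.9 -1.4  6.6] r 0.0851 ang 3.5670735206271753 yaw 3.555768013125897 grip 0.028432808651478656 45.24359464645386 Mtool [ 0.11  0.91 -0.01]
```

Emit:
arm_command([
  [[0.3, 0, 0.5], [0, 0, 0]],
  [[0.2, 0, 0.5], [0, 0, 0]],
  [[0, 0, 0], [0, 0, 0]],
  [[0, 0, 0], [0, 0, 0]],
])

```text
time: 18.82
tcp_pos: [0.4955, 0.0413, 0.0246]
eef_rot: [-0.206, 0.979, 0.0, 0.0]
force: [-2.7, -1.5, -6.5]
finger_gap: 0.0287
finger_force: 45.2
```

Emit:
arm_command([
  [[0, 0, 0], [0, 0, 0]],
  [[0, 0, 0], [0, 0, 0]],
  [[0, 0, 0], [0, 0, 0]],
  [[0, 0, 0], [0, 0, 0]],
], hand=48, force=20)

```text
time: 19.32
tcp_pos: [0.4959, 0.0413, 0.0249]
eef_rot: [-0.206, 0.979, -0.0, 0.001]
force: [-0.6, -0.4, 0.1]
finger_gap: 0.0479
finger_force: 0.0
```

```bash
python3 st.py
```

```text
19.325 tcp [0.4959 0.0413 0.0249] Ftool [ 0.7 -0.2 -0.1] r 0.0848 ang 3.5694787675394672 yaw 3.5558788587807753 grip 0.047914106487676515 0.0 Mtool [-0.03  0.01  0.03]
```

Emit:
arm_command([
  [[0, 0, -8], [0, 0, 0]],
  [[0, 0, -15], [0, 0, 0]],
  [[0, 0, -20], [0, 0, 0]],
  [[0, 0, -20], [0, 0, 0]],
  [[0, 0, -25], [0, 0, 0]],
  [[0, 0, -30], [0, 0, 0]],
  [[0, 0, -30], [0, 0, 0]],
  [[0, 0, 0], [0, 0, 0]],
])

```text
time: 20.32
tcp_pos: [0.4974, 0.0414, 0.1761]
eef_rot: [-0.206, 0.979, -0.0, 0.004]
force: [0.1, 0.1, -0.1]
finger_gap: 0.048
finger_force: 0.0
```

```bash
python3 - <<'E'
from h import *
snap('scene','s6');snap('side','d6');snap('wrist','w6')
g=lambda f:cv2.resize(cv2.imread(f'pics/{f}.png',0),None,fx=4,fy=4,interpolation=cv2.INTER_CUBIC)
P=np.array([.4965,.1125,.082]);N=np.array([.573+.085*np.cos(3.569),.0765+.085*np.sin(3.569),.082]);out=[]
for a,b in(('s1','s6'),('d1','d6')):
    p=np.round(proj(a,P)*4).astype(int);q=np.round(proj(b,N)*4).astype(int)
    T=g(a)[p[1]-36:p[1]+36,p[0]-32:p[0]+32];S=g(b)[q[1]-76:q[1]+76,q[0]-72:q[0]+72]
    m=cv2.matchTemplate(S,T,cv2.TM_CCOEFF_NORMED);_,v,_,l=cv2.minMaxLoc(m);out.append((np.array(l)-40+q)/4+(proj(a,P)*4-p)/4);print(b,v,out[-1],proj(b,N))
o,r=ray('s6',*out[0]);O,R=ray('d6',*out[1]);t=np.linalg.lstsq(np.c_[r,-R],O-o,rcond=None)[0];print('ring now',o+r*t[0],O+R*t[1],'ref z .082; expect',N)
print(manip.state()['tcp_pos'],manip.state()['time'])
E
```

```text
s6 0.9438450932502747 [319.58998889 166.01141231] [319.11600352 166.02162555]
d6 0.7556049823760986 [330.3523239  240.07801615] [329.89256452 240.20400017]
ring now [0.49599215 0.04212802 0.08211984] [0.49499324 0.04162596 0.08268473] ref z .082; expect [0.4956463  0.04126641 0.082     ]
[0.49459012 0.04116561 0.17198382] 20.475
```

```bash
python3 -c "
from cell import workorder
print(workorder.finish_job())"
```

```text
the job is handed in; nothing more can be done
None
```

The job is handed in: the ring was lifted, the table turned about 0.85 rad counter-clockwise, and the pin dropped into the next notch; with the gripper clear, the cameras put the ring at its home height to within about 1 mm, and wrist-force readings stayed near 10 N or below.

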